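# Clip the tiffin box shut on the bracket

### The arm

A 6-joint arm with a two-finger parallel gripper is mounted at the origin on the work surface. World frame = base frame: x ahead of the robot, y to its left, z up, the work surface at z = 0. Lengths are in m, angles in degrees, forces in N, time in s.
With the tool pointing down it reaches from about 0.375 to 0.9 m from the base axis. Payload 3.1 kg.
Tool frame: the origin (TCP) lies on the centre line of the jaws, within the pads' length; the fingertips stand 11 mm ahead of it and the grasp point (between the pads) lies 8 mm behind it; z points along the fingers, y is the line along which they close (so a half turn about z gives the same grasp; the last joint's range is limited). The gripper opens to 87 mm and grips with 3 to 60 N. Pads are 19 mm wide; open, the fingers measure 117 mm over their backs; the gripper's body (75 mm by 190 mm) begins 51 mm behind the grasp point.
Start: joints at [54.975, 30.224, 82.088, -0, 67.689, -10.227], TCP at [0.262, 0.567, 0.234] pointing down, gripper open.
Joint ranges: [-176.69, 176.69], [-43.24, 126.21], [12.49, 139.97], [-82, 262], [0, 151.66], [-163.58, 163.58]. Speed limits (degrees/s): [159.86, 159.86, 180, 180, 180, 180].

### API

Orientations are given as a 3x3 rotation matrix whose columns are the frame's x, y, z axes.
In Python, from rig import * gives the robot as it stands.
- The arm moves only by the shell command python3 -m inch 'ROWS'. ROWS is JSON, a list of rows, each an object of numbers: "gripper": the opening in per cent of the stroke, from 0 (shut) to 100 (fully open); "dx", "dy", "dz": the shift along the tool's x, y, z in mm; "turn": the turn about the tool's z in rad. A call has 1 to 12 rows; each row is the pose to reach, as a shift and turn from the pose commanded when the call began, along the tool's axes at that moment; what a row does not reach only later rows make up. A row lasts 1/10 s, in which the tool goes at most 50 mm and 8.59 degrees, less where a joint would pass 70% of its speed; a pose out of reach is approached as far as the arm can. A call with a gripper value outside its range is refused whole. The fingers move at their own pace and stop on an object; the grip force is fixed at half the most. Time passes only in rows, so rows that repeat a pose let the fingers close. It gives the time, the measured TCP pose, the force and the opening at its end, in the units of the state.
- read_state(): the state, without advancing time (a new reading comes with each control period).
- capture(name): name is "side" or "top"; returns the picture (480x640x3 uint8, red, green, blue); there is no depth.
- get_calibration(name): a dict with "camera_matrix" (3x3 intrinsics, pixels), "world_to_cam" (4x4, takes a point from world to camera coordinates). Camera axes: x right, y down, z forward; pixel columns grow to the right and rows downward; lengths in m; the calibration is good to about 2 mm. A picture is of the moment at which its call begins. get_calibration takes no time and is no camera call.
- hand_in(): hands the job in, once; it reports no verdict.
Trained networks look in the newest picture that a camera, given by its name, has taken for a name from the list of things; names that differ only in an ending like _2 or _b are one class to them, and where a whole thing is asked for, a point or a joint stands for the part that bears it (a point fixed in the world has none). Each returns a list of dicts, best first, with "score" (0 to 1); they miss things now and then, are a little off and sometimes report something else, mostly with a low value. They report only what shows in the picture. A call takes as long as a camera call. They do not tell look-alikes from the thing itself.
- recognise(camera, query): "extent" ([centre column, centre row, width, height] in pixels, round what is visible of it).
The state is a dict: "time_s": time; "joint_positions": joint angles; "qvel": joint speeds; "tau": joint torques, N m; "position": TCP position; "tcp_rot": TCP orientation; "force": force on the tool from outside, world axes, zero at the start; "moment": the same for the moment, N m; "opening": opening from 0.0 (shut) to 1.0 (fully open).
Only numpy, scipy, OpenCV 4.12 (cv2) and the standard library are available. Lean on these libraries where they do the work, as an engineer would, in place of code of your own. Each camera call takes 0.05 s, during which the arm holds its last target. There are 200 camera calls.

### The job

Get the tiffin box ready for pick-up: fully close both of its end clips by pushing each one against the front face of the upright steel bracket, turning the box round between the two, and never pushing the clips with the fingers. Then set the box down gently, upright and wholly on the round cork mat, and let go. Keep the box upright throughout and leave the tumbler, bottle and dip pots alone.

Things in the scene. Friction and masses are not known exactly. Their poses are not given: they have to be found in the camera images.
- tiffin: Closed steel tiffin (lunch) box, about 0.5 kg. Origin: centre of its underside. 120 mm long (x), 64 mm wide (y); lid top at z = 70 mm. On the lid a fixed black bridge handle: a bar along x, 80 mm long, 18 mm wide (y), z = 89 to 107 mm, centred above the origin, on two legs. A hinged clip on each end: red at +x, blue at -x.
- clip_red (a joint): Hinge of the red clip on the box's +x end: 0 = fully closed (upright), 0.35 to 0.55 rad at the start (leaning outward). Stiff: stays where left, 2 to 8 N at its tip moves it. Hinge axis along the box's y, 63.5 mm from the box's origin, 36 mm above its underside; the flap reaches 38 mm up from it. Closed, tip bead and hinge barrel both end 67.5 mm from the box's origin.
- clip_blue (a joint): Hinge of the blue clip on the -x end; as the red one, mirrored.
- clip_red_tab: Red flap of the red clip, 36 mm wide, 38 mm long, 3 mm thick with a round 8 mm bead at its tip. Origin: on its hinge axis; z runs along the flap to the tip.
- clip_blue_tab: Blue flap of the blue clip; same shape and axes.
- bracket: Bent steel bracket bolted to the table, black with yellow ribs. Upright flat front plate 80 mm wide (y), 110 mm tall. Origin: bottom centre of the front face of that plate; the face looks along the bracket's -x, and the free table lies in front of it. Its foot and ribs extend 83 mm behind, to +x.
- mat: Round cork pick-up mat fixed to the table, 210 mm across, 4 mm thick. Origin: centre of its underside.
- tumbler: Bystander: steel tumbler, 80 mm wide at the rim and 100 mm tall, standing on the table. Origin: centre of its underside.
- bottle: Bystander: amber glass bottle with yellow label, 62 mm wide and 220 mm tall, standing on the table. Origin: centre of its underside.
- ramekin_green: Bystander: white dip pot with green top, 70 mm wide and 42 mm tall, standing on the table. Origin: centre of its underside.
- ramekin_brown: Bystander: white dip pot with brown top, 70 mm wide and 42 mm tall, standing on the table. Origin: centre of its underside.
Things that resemble listed ones, but are neither listed nor needed, are in the scene too. What is shaped like the bracket but orange is not meant.

How it is judged:
By the outcome, as a careful person would: the job done as asked, in the order asked, and still so for the second after the job is handed in, with the robot touching nothing.
It also fails if it takes over 59 s, if anything falls off the work surface, if the arm or the gripper's body presses on something with over 40 N, if the wrist force passes 120 N, or if a joint passes its speed limit or range.

## Working session

There is one attempt and no reset: what is moved stays moved. The work goes in short steps, Python scripts to look and compute and a shell command to move; the robot and the scene stay as the last step left them, time stands still between calls to the robot, and variables do not carry over. Pictures are saved under pics/ and viewed, on a budget of 10 in all, crops included, one or two more only if the job needs it, and the job is handed in when it is done.

```bash
mkdir -p pics; ls; python3 - <<'E'
from rig import *
import cv2,numpy as np
for c in("side","top"):
    im=capture(c); cv2.imwrite(f"pics/{c}0.png",im[:,:,::-1])
    k=get_calibration(c); print(c,np.round(k["camera_matrix"],1).tolist(),np.round(k["world_to_cam"],4).tolist())
    for q in("tiffin","clip_red_tab","clip_blue_tab","bracket","mat","tumbler","bottle","ramekin_green","ramekin_brown"):
        print(q,[(np.round(d["extent"]).astype(int).tolist(),round(d["score"],2)) for d in recognise(c,q)[:3]])
s=read_state();print(s["time_s"],s["position"],np.round(s["tcp_rot"],3).tolist(),s["force"])
E
```

```text
pics
side [[491.9, 0.0, 321.2], [0.0, 491.9, 239.6], [0.0, 0.0, 1.0]] [[0.9721, -0.2343, 0.0133, -0.5009], [-0.1644, -0.7203, -0.6739, 0.1071], [0.1674, 0.6529, -0.7387, 1.0507], [0.0, 0.0, 0.0, 1.0]]
tiffin [([332, 358, 75, 81], 0.66), ([370, 225, 48, 55], 0.43), ([439, 291, 32, 35], 0.3)]
clip_red_tab [([305, 326, 20, 19], 0.68)]
clip_blue_tab [([361, 382, 19, 18], 0.64)]
bracket [([371, 225, 44, 50], 0.9), ([243, 318, 65, 61], 0.82), ([436, 223, 45, 52], 0.61)]
mat [([274, 164, 76, 48], 0.63), ([360, 382, 19, 16], 0.16)]
tumbler [([387, 163, 33, 47], 0.8)]
bottle [([460, 353, 60, 82], 0.91)]
ramekin_green [([351, 140, 26, 24], 0.87)]
ramekin_brown [([440, 290, 35, 33], 0.69)]
top [[502.7, 0.0, 318.8], [0.0, 502.7, 243.6], [0.0, 0.0, 1.0]] [[-0.0022, -0.9996, 0.0295, -0.0209], [-0.989, -0.0022, -0.1478, 0.5347], [0.1478, -0.0295, -0.9886, 0.9979], [0.0, 0.0, 0.0, 1.0]]
tiffin [([455, 280, 76, 54], 0.97)]
clip_red_tab [([423, 297, 10, 21], 0.54)]
clip_blue_tab [([488, 263, 12, 18], 0.67)]
bracket [([314, 132, 43, 41], 0.95), ([304, 200, 46, 41], 0.67), ([391, 348, 57, 54], 0.66)]
mat [([144, 281, 100, 100], 0.89)]
tumbler [([209, 151, 43, 52], 0.93)]
bottle [([499, 173, 64, 51], 0.72), ([303, 200, 48, 42], 0.65)]
ramekin_green [([138, 171, 34, 33], 0.87), ([210, 150, 45, 49], 0.57)]
ramekin_brown [([397, 157, 34, 33], 0.9), ([145, 280, 97, 98], 0.71), ([302, 201, 46, 45], 0.59)]
1.0 [0.26210373 0.56734934 0.23353486] [[-0.908, 0.419, 0.0], [0.419, 0.908, -0.0], [-0.0, -0.0, -1.0]] [-0.50288811  0.12700523  0.14054196]
```

View pics/top0.png

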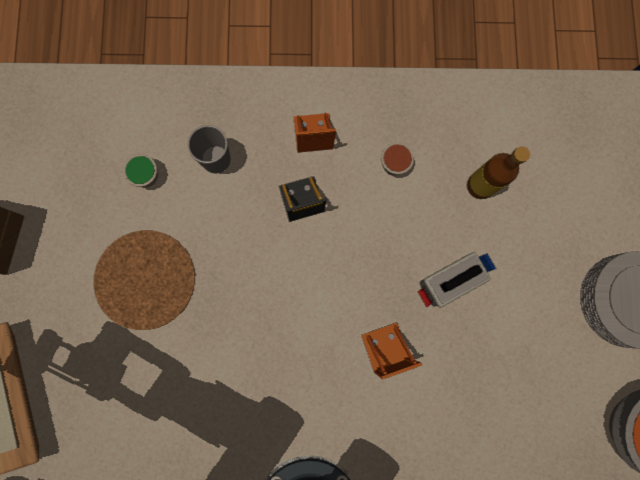

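View pics/side0.png

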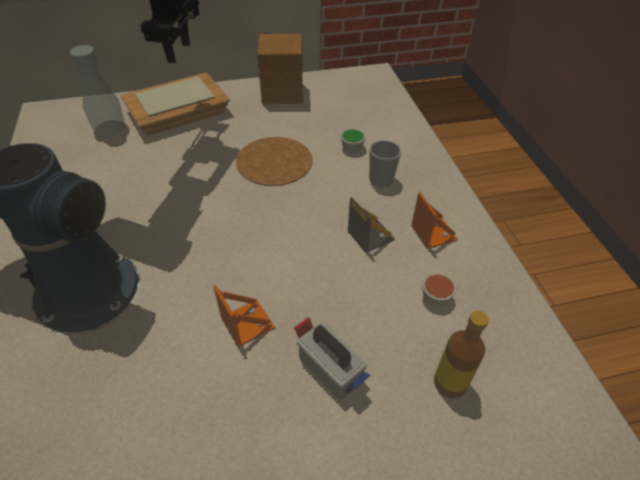

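The top view shows the black bracket near (304,200), with its front towards the robot. The tiffin is near (457,279) with red at lower left and blue at upper right, and the mat is near (144,280). I'll enlarge the bracket and tiffin.

```bash
python3 - <<'E'
import cv2,numpy as np
t=cv2.imread("pics/top0.png");s=cv2.imread("pics/side0.png")
z=lambda im,x,y,w,h,k:cv2.resize(im[y:y+h,x:x+w],None,fx=k,fy=k,interpolation=cv2.INTER_CUBIC)
o=np.zeros((600,800,3),np.uint8)
o[:300,:300]=z(t,275,170,60,60,5)
o[:300,300:800]=z(t,410,250,100,60,5)
o[300:,:300]=z(s,340,195,60,60,5)
o[300:,300:700]=z(s,290,315,80,60,5)
o=cv2.convertScaleAbs(o,alpha=1.6)
cv2.imwrite("pics/zoom.png",o)
E
```

```text
(no output)
```

View pics/zoom.png

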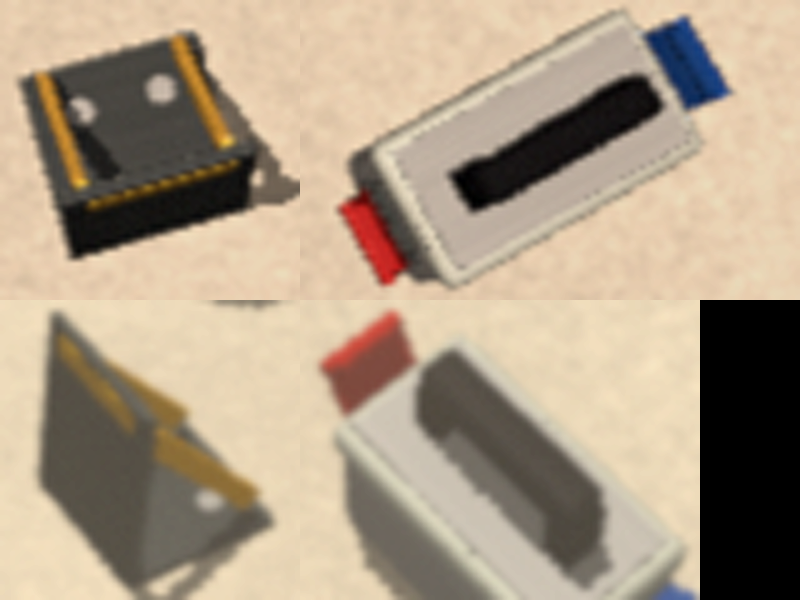

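The zoom gives clear plate corners and lid corners, and red is the end at lower left in the top view. Next I'll fit the poses.

```bash
cat > h.py <<'E'
from rig import *
import numpy as np, cv2
from scipy.optimize import least_squares
def proj(c,P):
    k=get_calibration(c);T=k["world_to_cam"];p=np.atleast_2d(P)@T[:3,:3].T+T[:3,3]
    q=p@np.array(k["camera_matrix"]).T
    return q[:,:2]/q[:,2:]
def place(pose,P,z=0):
    x,y,a=pose;c,s=np.cos(a),np.sin(a);P=np.atleast_2d(P)
    return P@np.array([[c,-s,0],[s,c,0],[0,0,1]]).T+[x,y,z]
def fit(obs,x0,z=0):
    f=lambda v:np.concatenate([(proj(c,place(v,p,z))[0]-u) for c,p,u in obs])
    r=least_squares(f,x0,loss="soft_l1");return r.x,np.round(r.fun,1).reshape(-1,2)
def unproj(c,uv,z):
    k=get_calibration(c);T=np.array(k["world_to_cam"]);R,t=T[:3,:3],T[:3,3]
    d=R.T@np.linalg.solve(np.array(k["camera_matrix"]),[*uv,1]);o=-R.T@t
    return o+d*(z-o[2])/d[2]
def tool_delta(target_xyz,s=None):
    s=s or read_state();return np.round(1000*s["tcp_rot"].T@(np.array(target_xyz)-s["position"]),1)
E
python3 - <<'E'
from h import *
H,w=.11,.04
b=[("top",[0,w,0],[289,221.6]),("top",[0,-w,0],[325,211.6]),("top",[0,w,H],[287,210]),("top",[0,-w,H],[325,200]),
("side",[0,w,H],[351,197.6]),("side",[0,-w,H],[370,221]),("side",[0,w,0],[348,232]),("side",[0,-w,0],[367,252])]
v,r=fit(b,[.58,.03,0]);print("bracket",v,np.degrees(v[2]),r.tolist())
X,Y,Z=.06,.032,.07
t=[("top",[X,-Y,Z],[425,280]),("top",[X,Y,Z],[441,307]),("top",[-X,Y,Z],[490.6,279.6]),("top",[-X,-Y,Z],[475,252.4]),
("side",[X,-Y,Z],[322,322]),("side",[X,Y,Z],[298,341.4]),("side",[-X,-Y,Z],[367,364.6])]
v,r=fit(t,[.45,-.27,2]);print("tiffin",v,np.degrees(v[2]),r.tolist())
a=v[2]
print("red,blue clip from box:",place(v,[.06,0,.07]),place(v,[-.06,0,.07]))
m=unproj("top",[144,280.5],.004);print("mat",m,unproj("side",[274.5,161],.004))
s=read_state();print("dpos tool",tool_delta([v[0],v[1],.20]),"tool y yaw",np.degrees(np.arctan2(s["tcp_rot"][1,1],s["tcp_rot"][0,1])))
for n,uv in(("orange near",(391,348)),("bottle",(483,190)),("tumbler",(215,165)),("brown",(398,162)),("green",(141,176))): print(n,unproj("top",uv,0))
E
```

```text
bracket [0.60107959 0.00349624 0.27396609] 15.697100409540097 [[0.1, -0.8], [-0.3, -0.5], [0.4, -0.1], [2.0, -0.8], [-0.9, -0.4], [-0.2, -1.3], [-0.5, -0.9], [-1.4, 1.4]]
tiffin [ 0.45896637 -0.30040497  2.05817444] 117.92470888906107 [[0.3, -0.9], [0.3, 0.6], [2.1, -0.3], [1.5, -1.1], [-0.4, -1.6], [-2.7, -1.4], [-0.1, -0.4]]
red,blue clip from box: [[ 0.43086772 -0.24739114  0.07      ]] [[ 0.48706503 -0.35341879  0.07      ]]
mat [0.46126657 0.34421504 0.004     ] [0.46511194 0.33724802 0.004     ]
dpos tool [-542.6 -705.2   33.6] tool y yaw 65.20385084510623
orange near [ 0.32051818 -0.17246937  0.        ]
bottle [ 0.66087765 -0.38400498  0.        ]
tumbler [0.7137341  0.20427572 0.        ]
brown [ 0.72341949 -0.19748963  0.        ]
green [0.68795151 0.3629367  0.        ]
```

```bash
python3 -m inch '[{"dx":-173,"dy":-150,"turn":0.3,"gripper":70},{"dx":-346,"dy":-300,"turn":0.649},{"dx":-346,"dy":-300,"turn":0.649},{"dx":-346,"dy":-300,"turn":0.649},{"dx":-346,"dy":-300,"turn":0.649},{"dx":-346,"dy":-300,"turn":0.649},{"dx":-346,"dy":-300,"turn":0.649},{"dx":-346,"dy":-300,"turn":0.649},{"dx":-346,"dy":-300,"turn":0.649},{"dx":-346,"dy":-300,"turn":0.649},{"dx":-346,"dy":-300,"turn":0.649},{"dx":-346,"dy":-300,"turn":0.649}]'
python3 -c "
from h import *
s=read_state();print(tool_delta([.459,-.300,.18]),np.round(s['joint_positions'],1),np.round(s['tcp_rot'],3).tolist(),s['time_s'])"
```

```text
[-542.5 -704.8   53.6] [ 55.   30.2  82.1  -0.   67.7 -10.2] [[-0.908, 0.419, 0.0], [0.419, 0.908, -0.0], [-0.0, -0.0, -1.0]] 1.0invalid input
```

```bash
python3 -m inch '[{"gripper":70,"dx":-173,"dy":-150,"dz":0,"turn":0.3},{"gripper":70,"dx":-346,"dy":-300,"dz":0,"turn":0.649},{"gripper":70,"dx":-346,"dy":-300,"dz":0,"turn":0.649},{"gripper":70,"dx":-346,"dy":-300,"dz":0,"turn":0.649},{"gripper":70,"dx":-346,"dy":-300,"dz":0,"turn":0.649},{"gripper":70,"dx":-346,"dy":-300,"dz":0,"turn":0.649},{"gripper":70,"dx":-346,"dy":-300,"dz":0,"turn":0.649},{"gripper":70,"dx":-346,"dy":-300,"dz":0,"turn":0.649},{"gripper":70,"dx":-346,"dy":-300,"dz":0,"turn":0.649},{"gripper":70,"dx":-346,"dy":-300,"dz":0,"turn":0.649},{"gripper":70,"dx":-346,"dy":-300,"dz":0,"turn":0.649},{"gripper":70,"dx":-346,"dy":-300,"dz":0,"turn":0.649}]'
python3 -c "
from h import *
s=read_state();print(tool_delta([.459,-.300,.18]),np.round(s['joint_positions'],1),np.round(s['tcp_rot'],3).tolist(),s['time_s'])"
```

```text
time_s: 2.2
position: [0.4497, 0.1506, 0.2335]
tcp_rot: [[-0.47, 0.883, -0.001], [0.883, 0.47, 0.001], [0.001, -0.001, -1.0]]
force: [-0.9, 1.0, 0.2]
opening: 0.701
[-402.2 -203.4   53.2] [  5.   18.7 103.1   0.   58.3 -23.1] [[-0.47, 0.883, -0.001], [0.883, 0.47, 0.001], [0.001, -0.001, -1.0]] 2.2
```

```bash
python3 -m inch '[{"gripper":50,"dx":-402,"dy":-203,"dz":40,"turn":0},{"gripper":50,"dx":-402,"dy":-203,"dz":40,"turn":0},{"gripper":50,"dx":-402,"dy":-203,"dz":40,"turn":0},{"gripper":50,"dx":-402,"dy":-203,"dz":40,"turn":0},{"gripper":50,"dx":-402,"dy":-203,"dz":40,"turn":0},{"gripper":50,"dx":-402,"dy":-203,"dz":40,"turn":0},{"gripper":50,"dx":-402,"dy":-203,"dz":40,"turn":0},{"gripper":50,"dx":-402,"dy":-203,"dz":40,"turn":0},{"gripper":50,"dx":-402,"dy":-203,"dz":40,"turn":0},{"gripper":50,"dx":-402,"dy":-203,"dz":40,"turn":0},{"gripper":50,"dx":-402,"dy":-203,"dz":40,"turn":0},{"gripper":50,"dx":-402,"dy":-203,"dz":40,"turn":0}]'
python3 -c "
from h import *
im=capture('side');cv2.imwrite('pics/s1.png',cv2.resize(im[220:420,220:420,::-1],None,fx=3,fy=3,interpolation=cv2.INTER_CUBIC))
s=read_state();print(tool_delta([.459,-.300,.09]),np.round(s['joint_positions'],1),np.round(s['tcp_rot'],3).tolist(),s['time_s'])"
```

```text
time_s: 3.4
position: [0.4601, -0.2976, 0.1933]
tcp_rot: [[-0.472, 0.882, -0.001], [0.882, 0.472, 0.002], [0.002, -0.0, -1.0]]
force: [-0.1, 0.1, -0.5]
opening: 0.5
[ -1.8  -2.2 103.4] [-44.6  27.4  95.5   0.   57.2 -72.8] [[-0.472, 0.881, -0.001], [0.881, 0.472, 0.002], [0.002, -0.0, -1.0]] 3.45
```

View pics/s1.png

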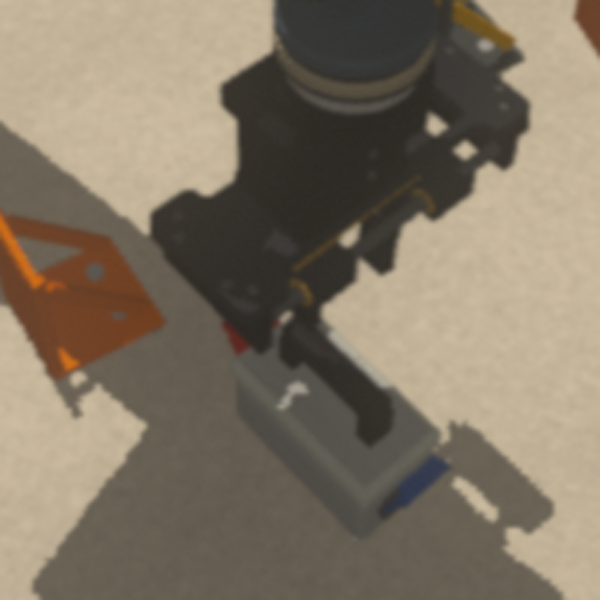

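The open fingers sit above the handle, one on each side of it. I'll descend and grip.

```bash
python3 -m inch '[{"gripper":50,"dx":-2,"dy":-2,"dz":40,"turn":0},{"gripper":50,"dx":-2,"dy":-2,"dz":75,"turn":0},{"gripper":50,"dx":-2,"dy":-2,"dz":90,"turn":0},{"gripper":50,"dx":-2,"dy":-2,"dz":102,"turn":0},{"gripper":50,"dx":-2,"dy":-2,"dz":102,"turn":0},{"gripper":0,"dx":-2,"dy":-2,"dz":102,"turn":0},{"gripper":0,"dx":-2,"dy":-2,"dz":102,"turn":0},{"gripper":0,"dx":-2,"dy":-2,"dz":102,"turn":0},{"gripper":0,"dx":-2,"dy":-2,"dz":102,"turn":0},{"gripper":0,"dx":-2,"dy":-2,"dz":102,"turn":0},{"gripper":0,"dx":-2,"dy":-2,"dz":102,"turn":0},{"gripper":0,"dx":-2,"dy":-2,"dz":102,"turn":0}]'
```

```text
time_s: 4.65
position: [0.4601, -0.3035, 0.0924]
tcp_rot: [[-0.469, 0.883, 0.002], [0.883, 0.469, -0.001], [-0.002, 0.001, -1.0]]
force: [3.3, 1.8, 4.6]
opening: 0.202
```

```bash
python3 -m inch '[{"gripper":0,"dx":0,"dy":0,"dz":-10,"turn":0},{"gripper":0,"dx":0,"dy":0,"dz":-20,"turn":0},{"gripper":0,"dx":0,"dy":0,"dz":-28,"turn":0},{"gripper":0,"dx":15,"dy":28,"dz":-28,"turn":0},{"gripper":0,"dx":30,"dy":55,"dz":-28,"turn":0},{"gripper":0,"dx":44,"dy":83,"dz":-28,"turn":0},{"gripper":0,"dx":58,"dy":110,"dz":-28,"turn":0},{"gripper":0,"dx":58,"dy":110,"dz":-28,"turn":-0.13},{"gripper":0,"dx":58,"dy":110,"dz":-28,"turn":-0.26},{"gripper":0,"dx":58,"dy":110,"dz":-28,"turn":-0.4},{"gripper":0,"dx":58,"dy":110,"dz":-28,"turn":-0.5},{"gripper":0,"dx":58,"dy":110,"dz":-28,"turn":-0.5}]'
python3 -c "
from h import *
s=read_state();print(tool_delta([.488,-.028,.118]),np.round(s['joint_positions'],1),s['force'])
R=s['tcp_rot'];print(195.7-np.degrees(np.arctan2(R[1,0],R[0,0]))%360)"
```

```text
time_s: 5.85
position: [0.5284, -0.2, 0.1194]
tcp_rot: [[-0.835, 0.55, -0.001], [0.55, 0.835, 0.0], [0.001, -0.0, -1.0]]
force: [-0.4, -1.0, -7.2]
opening: 0.203
[128.3 121.5   1.6] [-32.   34.7  96.5  -0.   48.9 -88.7] [-0.35094915 -0.95606172 -7.22788158]
49.03354834449351
```

```bash
python3 -m inch '[{"gripper":0,"dx":0,"dy":0,"dz":0,"turn":-0.13},{"gripper":0,"dx":0,"dy":0,"dz":0,"turn":-0.26},{"gripper":0,"dx":20,"dy":19,"dz":0,"turn":-0.4},{"gripper":0,"dx":40,"dy":38,"dz":0,"turn":-0.53},{"gripper":0,"dx":65,"dy":61,"dz":0,"turn":-0.66},{"gripper":0,"dx":90,"dy":85,"dz":0,"turn":-0.78},{"gripper":0,"dx":110,"dy":104,"dz":0,"turn":-0.856},{"gripper":0,"dx":128,"dy":121,"dz":0,"turn":-0.856},{"gripper":0,"dx":128,"dy":121,"dz":0,"turn":-0.856},{"gripper":0,"dx":128,"dy":121,"dz":0,"turn":-0.856}]'
python3 - <<'E'
from h import *
for c,x,y in(("top",240,150),("side",270,150)):
    im=capture(c);cv2.imwrite(f"pics/{c}2.png",im[:,:,::-1])
a=cv2.imread("pics/top2.png")[160:310,230:380];b=cv2.imread("pics/side2.png")[160:310,280:430]
o=np.hstack([cv2.resize(i,(400,400),interpolation=cv2.INTER_CUBIC) for i in(a,b)]);cv2.imwrite("pics/z2.png",cv2.convertScaleAbs(o,alpha=1.8))
s=read_state();print(s["position"],np.round(s["tcp_rot"],3).tolist(),np.round(s['joint_positions'],1),s["force"])
E
```

```text
time_s: 6.85
position: [0.4887, -0.0285, 0.1198]
tcp_rot: [[-0.963, -0.271, 0.001], [-0.271, 0.963, -0.001], [-0.0, -0.001, -1.0]]
force: [0.8, 0.2, -7.1]
opening: 0.204
[ 0.48964174 -0.0296686   0.11988741] [[-0.963, -0.269, 0.002], [-0.269, 0.963, -0.001], [-0.002, -0.001, -1.0]] [ -16.5   30.5  107.3   -0.    42.1 -122.1] [ 0.14079728 -0.35915661 -7.18149884]
```

View pics/z2.png

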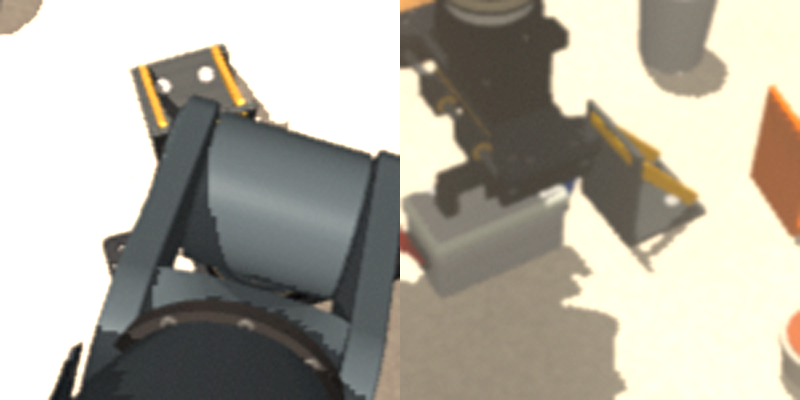

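The side view shows the box level, with the blue clip facing the bracket plate about 2–3 cm away. I'll push in steps while watching the force.

```bash
python3 -m inch '[{"gripper":0,"dx":-8,"dy":0,"dz":0,"turn":0},{"gripper":0,"dx":-16,"dy":0,"dz":0,"turn":0},{"gripper":0,"dx":-22,"dy":0,"dz":0,"turn":0},{"gripper":0,"dx":-26,"dy":0,"dz":0,"turn":0},{"gripper":0,"dx":-29,"dy":0,"dz":0,"turn":0},{"gripper":0,"dx":-32,"dy":0,"dz":0,"turn":0},{"gripper":0,"dx":-34,"dy":0,"dz":0,"turn":0},{"gripper":0,"dx":-36,"dy":0,"dz":0,"turn":0},{"gripper":0,"dx":-38,"dy":0,"dz":0,"turn":0},{"gripper":0,"dx":-38,"dy":0,"dz":0,"turn":0}]'; python3 -m inch '[{"gripper":0,"dx":-2,"dy":0,"dz":0,"turn":0},{"gripper":0,"dx":-4,"dy":0,"dz":0,"turn":0},{"gripper":0,"dx":-4,"dy":0,"dz":0,"turn":0}]';python3 -m inch '[{"gripper":0,"dx":-2,"dy":0,"dz":0,"turn":0},{"gripper":0,"dx":-4,"dy":0,"dz":0,"turn":0},{"gripper":0,"dx":-4,"dy":0,"dz":0,"turn":0}]'
```

```text
time_s: 7.95
position: [0.5255, -0.0185, 0.1196]
tcp_rot: [[-0.963, -0.271, 0.001], [-0.271, 0.963, -0.0], [-0.0, -0.0, -1.0]]
force: [0.1, 0.1, -7.3]
opening: 0.203
time_s: 8.25
position: [0.5287, -0.0173, 0.1194]
tcp_rot: [[-0.963, -0.271, -0.001], [-0.271, 0.963, 0.0], [0.001, 0.0, -1.0]]
force: [-0.8, -0.6, -6.9]
opening: 0.198
time_s: 8.55
position: [0.5323, -0.0161, 0.1192]
tcp_rot: [[-0.963, -0.271, -0.002], [-0.271, 0.963, 0.0], [0.001, 0.001, -1.0]]
force: [-1.7, 0.1, -8.2]
opening: 0.203
```

```bash
for i in 1 2; do python3 -m inch '[{"gripper":0,"dx":-1.5,"dy":0,"dz":0,"turn":0},{"gripper":0,"dx":-3,"dy":0,"dz":0,"turn":0},{"gripper":0,"dx":-3,"dy":0,"dz":0,"turn":0}]' | grep -E "pos|force"; done; python3 - <<'E'
from h import *
im=capture('side')[180:300,300:460,::-1];cv2.imwrite("pics/s3.png",cv2.convertScaleAbs(cv2.resize(im,(800,600),interpolation=cv2.INTER_CUBIC),alpha=1.8))
E
```

```text
position: [0.536, -0.0153, 0.1195]
force: [-1.8, -0.7, -9.0]
position: [0.5391, -0.0146, 0.1196]
force: [-0.9, -0.3, -7.3]
```

View pics/s3.png

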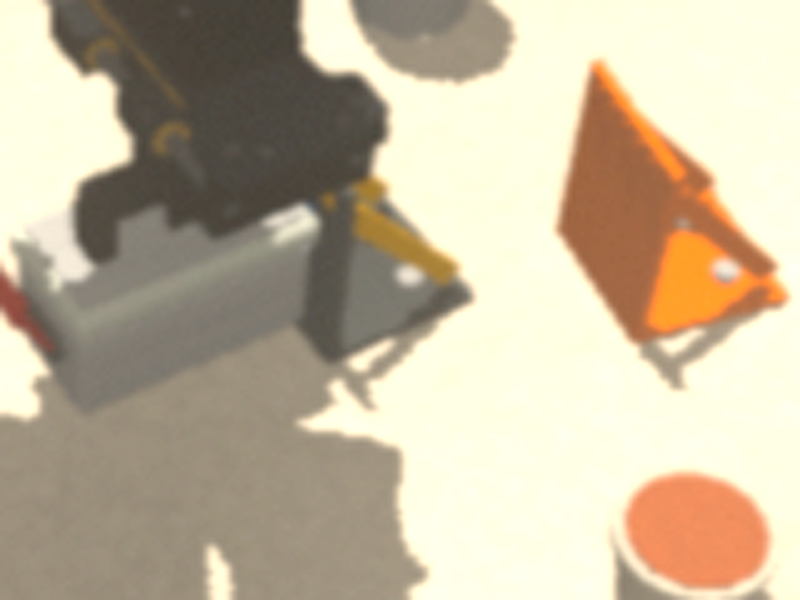

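The box end is within about 1 cm of the plate, and no firm contact has shown yet. I'll keep stepping.

```bash
for i in 1 2 3; do python3 -m inch '[{"gripper":0,"dx":-1,"dy":0,"dz":0,"turn":0},{"gripper":0,"dx":-2,"dy":0,"dz":0,"turn":0},{"gripper":0,"dx":-2,"dy":0,"dz":0,"turn":0}]' | grep -E "pos|force"; done
```

```text
position: [0.5395, -0.0143, 0.1196]
force: [-4.1, -1.5, -5.7]
position: [0.5398, -0.014, 0.1194]
force: [-6.7, -4.0, -5.0]
position: [0.5401, -0.0136, 0.1192]
force: [-9.5, -4.7, -2.9]
```

```bash
for i in 1 2 ; do python3 -m inch '[{"gripper":0,"dx":-1.5,"dy":0,"dz":0,"turn":0},{"gripper":0,"dx":-3,"dy":0,"dz":0,"turn":0},{"gripper":0,"dx":-3,"dy":0,"dz":0,"turn":0}]' | grep -E "pos|force|rot"; done; python3 -m inch '[{"gripper":0,"dx":5,"dy":0,"dz":0,"turn":0},{"gripper":0,"dx":15,"dy":0,"dz":0,"turn":0},{"gripper":0,"dx":30,"dy":0,"dz":0,"turn":0},{"gripper":0,"dx":50,"dy":0,"dz":0,"turn":0},{"gripper":0,"dx":70,"dy":0,"dz":0,"turn":0},{"gripper":0,"dx":74,"dy":0,"dz":0,"turn":0},{"gripper":0,"dx":74,"dy":0,"dz":0,"turn":0}]'; python3 - <<'E'
from h import *
im=capture('side')[180:300,280:440,::-1];cv2.imwrite("pics/s4.png",cv2.convertScaleAbs(cv2.resize(im,(800,600),interpolation=cv2.INTER_CUBIC),alpha=1.8))
E
```

```text
position: [0.5403, -0.0129, 0.1187]
tcp_rot: [[-0.962, -0.273, -0.016], [-0.273, 0.962, -0.001], [0.016, 0.003, -1.0]]
force: [-13.6, -7.2, -1.7]
position: [0.5405, -0.0122, 0.1181]
tcp_rot: [[-0.962, -0.273, -0.022], [-0.273, 0.962, -0.001], [0.021, 0.005, -1.0]]
force: [-17.5, -8.6, -0.8]
time_s: 11.4
position: [0.4802, -0.0318, 0.1201]
tcp_rot: [[-0.963, -0.27, 0.004], [-0.27, 0.963, -0.0], [-0.003, -0.001, -1.0]]
force: [0.0, -0.4, -6.4]
opening: 0.202
```

View pics/s4.png

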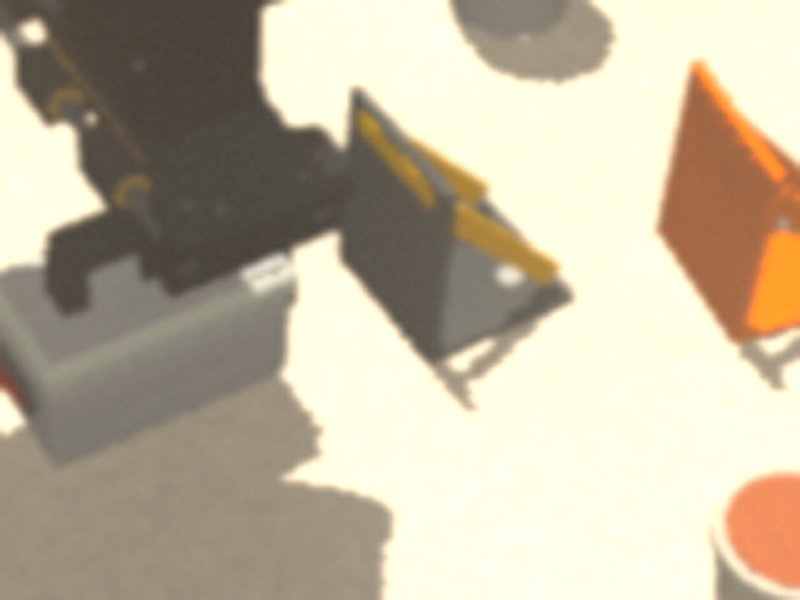

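The blue flap no longer sticks out past the box end, and the box hangs level. Now the half turn, in positive direction so that J6 goes from −122 to about +58.

```bash
python3 -m inch '[{"gripper":0,"dx":0,"dy":0,"dz":0,"turn":0.1},{"gripper":0,"dx":0,"dy":0,"dz":0,"turn":0.23},{"gripper":0,"dx":0,"dy":0,"dz":0,"turn":0.37},{"gripper":0,"dx":0,"dy":0,"dz":0,"turn":0.51},{"gripper":0,"dx":0,"dy":0,"dz":0,"turn":0.65},{"gripper":0,"dx":0,"dy":0,"dz":0,"turn":0.79},{"gripper":0,"dx":0,"dy":0,"dz":0,"turn":0.93},{"gripper":0,"dx":0,"dy":0,"dz":0,"turn":1.07},{"gripper":0,"dx":0,"dy":0,"dz":0,"turn":1.21},{"gripper":0,"dx":0,"dy":0,"dz":0,"turn":1.35},{"gripper":0,"dx":0,"dy":0,"dz":0,"turn":1.49},{"gripper":0,"dx":0,"dy":0,"dz":0,"turn":1.57}]'; python3 -m inch '[{"gripper":0,"dx":0,"dy":0,"dz":0,"turn":0.14},{"gripper":0,"dx":0,"dy":0,"dz":0,"turn":0.28},{"gripper":0,"dx":0,"dy":0,"dz":0,"turn":0.42},{"gripper":0,"dx":0,"dy":0,"dz":0,"turn":0.56},{"gripper":0,"dx":0,"dy":0,"dz":0,"turn":0.7},{"gripper":0,"dx":0,"dy":0,"dz":0,"turn":0.84},{"gripper":0,"dx":0,"dy":0,"dz":0,"turn":0.98},{"gripper":0,"dx":0,"dy":0,"dz":0,"turn":1.12},{"gripper":0,"dx":0,"dy":0,"dz":0,"turn":1.26},{"gripper":0,"dx":0,"dy":0,"dz":0,"turn":1.4},{"gripper":0,"dx":0,"dy":0,"dz":0,"turn":1.5},{"gripper":0,"dx":0,"dy":0,"dz":0,"turn":1.571}]'
python3 - <<'E'
from h import *
s=read_state();print(tool_delta([.518,-.0195,.119]),np.degrees(np.arctan2(*s["tcp_rot"][[1,0],0])),np.round(s['joint_positions'],1))
E
```

```text
time_s: 12.65
position: [0.4817, -0.0316, 0.1199]
tcp_rot: [[-0.268, 0.964, 0.004], [0.964, 0.268, -0.001], [-0.002, 0.004, -1.0]]
force: [-0.7, -1.0, -7.4]
opening: 0.204
time_s: 13.85
position: [0.4817, -0.0317, 0.1199]
tcp_rot: [[0.963, 0.268, 0.004], [0.268, -0.963, -0.001], [0.004, 0.002, -1.0]]
force: [0.6, -0.4, -7.5]
opening: 0.203
[38.3 -2.   1.1] 15.560859762412731 [-17.1  30.  108.5   0.   41.3  57.3]
```

```bash
python3 -m inch '[{"gripper":0,"dx":5,"dy":0,"dz":0,"turn":0},{"gripper":0,"dx":12,"dy":0,"dz":0,"turn":0},{"gripper":0,"dx":20,"dy":-1,"dz":0,"turn":0},{"gripper":0,"dx":27,"dy":-1,"dz":0,"turn":0},{"gripper":0,"dx":32,"dy":-2,"dz":0,"turn":0},{"gripper":0,"dx":36,"dy":-2,"dz":0,"turn":0},{"gripper":0,"dx":39,"dy":-2,"dz":0,"turn":0},{"gripper":0,"dx":41,"dy":-2,"dz":0,"turn":0},{"gripper":0,"dx":43,"dy":-2,"dz":0,"turn":0},{"gripper":0,"dx":43,"dy":-2,"dz":0,"turn":0}]' | grep -E "pos|force"; for i in 1 2 3 4; do python3 -m inch '[{"gripper":0,"dx":1.5,"dy":0,"dz":0,"turn":0},{"gripper":0,"dx":3,"dy":0,"dz":0,"turn":0},{"gripper":0,"dx":3,"dy":0,"dz":0,"turn":0}]' | grep -E "pos|force"; done
```

```text
position: [0.5187, -0.0177, 0.1191]
force: [-2.7, -1.2, -9.2]
position: [0.523, -0.017, 0.1196]
force: [-1.7, -1.3, -8.6]
position: [0.5262, -0.0162, 0.1197]
force: [-1.9, -0.4, -7.5]
position: [0.529, -0.0154, 0.1196]
force: [-1.8, -0.5, -7.6]
position: [0.5314, -0.0146, 0.1195]
force: [-3.0, -1.0, -8.0]
```

```bash
for i in 1 2 3; do python3 -m inch '[{"gripper":0,"dx":1.5,"dy":0,"dz":0,"turn":0},{"gripper":0,"dx":3,"dy":0,"dz":0,"turn":0},{"gripper":0,"dx":3,"dy":0,"dz":0,"turn":0}]' | grep -E "pos|force|rot"; done
```

```text
position: [0.5316, -0.0139, 0.1192]
tcp_rot: [[0.962, 0.272, -0.006], [0.272, -0.962, -0.0], [-0.006, -0.001, -1.0]]
force: [-6.2, -3.6, -5.9]
position: [0.5317, -0.0131, 0.1187]
tcp_rot: [[0.962, 0.273, -0.012], [0.273, -0.962, -0.0], [-0.012, -0.003, -1.0]]
force: [-10.4, -4.4, -4.1]
position: [0.5319, -0.0124, 0.1183]
tcp_rot: [[0.962, 0.273, -0.018], [0.274, -0.962, -0.0], [-0.018, -0.005, -1.0]]
force: [-15.0, -6.1, -1.7]
```

```bash
python3 -m inch '[{"gripper":0,"dx":1.5,"dy":0,"dz":0,"turn":0},{"gripper":0,"dx":3,"dy":0,"dz":0,"turn":0},{"gripper":0,"dx":3,"dy":0,"dz":0,"turn":0}]' | grep -E "pos|force|rot";  python3 -m inch '[{"gripper":0,"dx":-5,"dy":0,"dz":0,"turn":0},{"gripper":0,"dx":-15,"dy":0,"dz":0,"turn":0},{"gripper":0,"dx":-30,"dy":0,"dz":0,"turn":0},{"gripper":0,"dx":-50,"dy":0,"dz":-10,"turn":0},{"gripper":0,"dx":-70,"dy":0,"dz":-20,"turn":0},{"gripper":0,"dx":-70,"dy":0,"dz":-20,"turn":0},{"gripper":0,"dx":-70,"dy":0,"dz":-20,"turn":0}]'
python3 - <<'E'
from h import *
im=capture('side')[180:300,280:440,::-1];cv2.imwrite("pics/s5.png",cv2.convertScaleAbs(cv2.resize(im,(800,600),interpolation=cv2.INTER_CUBIC),alpha=1.8))
s=read_state();print(tool_delta([.459,.340,.139]))
E
```

```text
position: [0.5321, -0.0117, 0.1179]
tcp_rot: [[0.961, 0.274, -0.024], [0.274, -0.962, -0.0], [-0.024, -0.006, -1.0]]
force: [-18.7, -7.5, -1.1]
time_s: 17.95
position: [0.4776, -0.0308, 0.1405]
tcp_rot: [[0.963, 0.27, 0.006], [0.27, -0.963, -0.001], [0.005, 0.003, -1.0]]
force: [1.0, 0.1, -7.6]
opening: 0.205
[  82.2 -362.1    0.8]
```

View pics/s5.png

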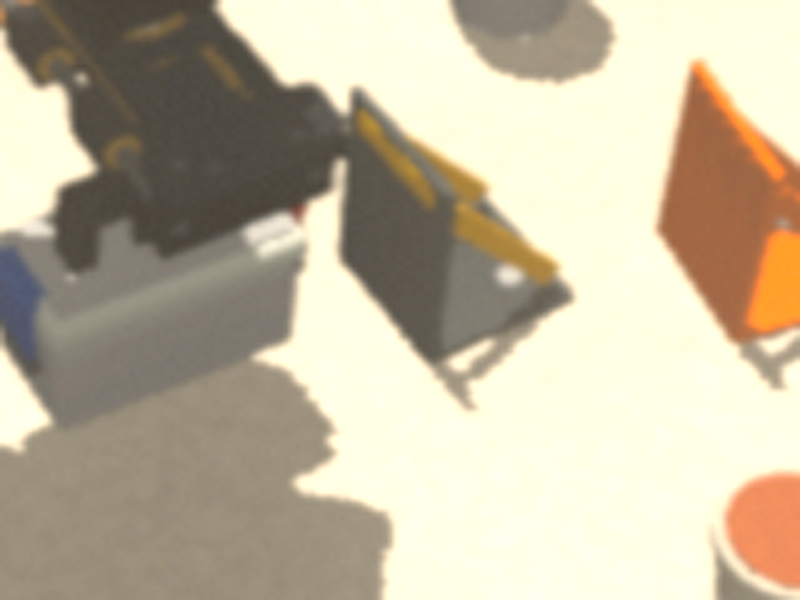

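Blue now shows flat against its end, and only a thin bit of red is visible at the other end. Next I'll carry the box over the mat.

```bash
python3 -m inch '[{"gripper":0,"dx":4,"dy":-15,"dz":0,"turn":0},{"gripper":0,"dx":11,"dy":-50,"dz":0,"turn":0},{"gripper":0,"dx":20,"dy":-90,"dz":0,"turn":0},{"gripper":0,"dx":30,"dy":-130,"dz":0,"turn":0},{"gripper":0,"dx":39,"dy":-170,"dz":0,"turn":0},{"gripper":0,"dx":48,"dy":-210,"dz":0,"turn":0},{"gripper":0,"dx":57,"dy":-250,"dz":0,"turn":0},{"gripper":0,"dx":66,"dy":-290,"dz":0,"turn":0},{"gripper":0,"dx":75,"dy":-330,"dz":0,"turn":0},{"gripper":0,"dx":80,"dy":-354,"dz":0,"turn":0},{"gripper":0,"dx":82,"dy":-362,"dz":0,"turn":0},{"gripper":0,"dx":82,"dy":-362,"dz":0,"turn":0}]'; python3 -m inch '[{"gripper":0,"dx":0,"dy":0,"dz":0,"turn":0},{"gripper":0,"dx":0,"dy":0,"dz":0,"turn":0},{"gripper":0,"dx":0,"dy":0,"dz":0,"turn":0}]'
python3 - <<'E'
from h import *
im=capture('side')[60:240,180:420,::-1];cv2.imwrite("pics/s6.png",cv2.convertScaleAbs(cv2.resize(im,(800,600),interpolation=cv2.INTER_CUBIC),alpha=1.4))
print(tool_delta([.459,.340,.096]),proj("side",[[.463,.341,.004],[.463,.341,.15]]))
E
```

```text
time_s: 19.2
position: [0.4567, 0.3423, 0.1392]
tcp_rot: [[0.962, 0.274, 0.002], [0.274, -0.962, 0.001], [0.002, -0.0, -1.0]]
force: [0.5, -1.1, -6.9]
opening: 0.205
time_s: 19.5
position: [0.4565, 0.3392, 0.1395]
tcp_rot: [[0.963, 0.27, -0.0], [0.27, -0.963, -0.0], [-0.0, 0.0, -1.0]]
force: [0.2, -0.1, -6.7]
opening: 0.203
[ 2.6  0.  43.6] [[273.50259125 160.26261623]
 [270.12125123 114.33413502]]
```

View pics/s6.png

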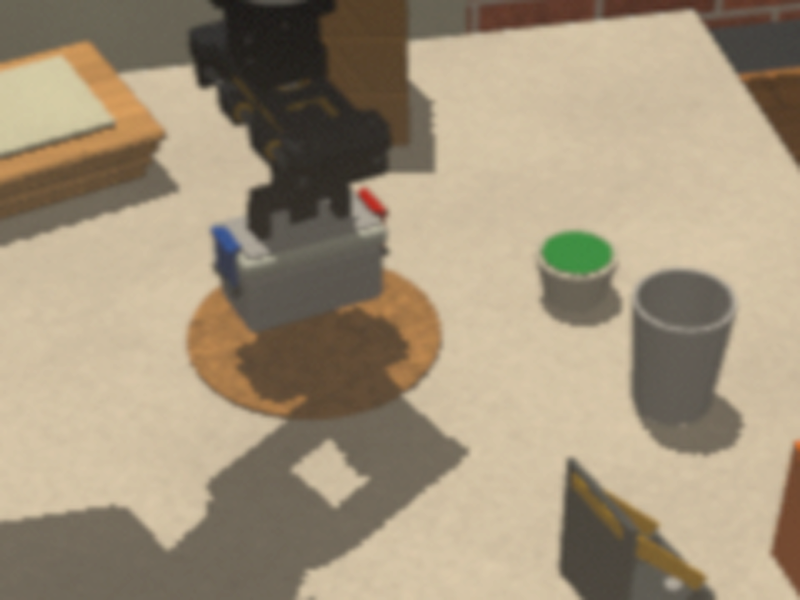

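Both clips stand upright against the ends and the box is over the mat. I'll lower slowly.

```bash
python3 -m inch '[{"gripper":0,"dx":2,"dy":0,"dz":10,"turn":0},{"gripper":0,"dx":2,"dy":0,"dz":20,"turn":0},{"gripper":0,"dx":2,"dy":0,"dz":28,"turn":0},{"gripper":0,"dx":2,"dy":0,"dz":34,"turn":0},{"gripper":0,"dx":2,"dy":0,"dz":37,"turn":0},{"gripper":0,"dx":2,"dy":0,"dz":39,"turn":0},{"gripper":0,"dx":2,"dy":0,"dz":40,"turn":0},{"gripper":0,"dx":2,"dy":0,"dz":40,"turn":0},{"gripper":0,"dx":2,"dy":0,"dz":40,"turn":0}]' | grep -E "pos|force"; for i in 1 2; do python3 -m inch '[{"gripper":0,"dx":0,"dy":0,"dz":1,"turn":0},{"gripper":0,"dx":0,"dy":0,"dz":1,"turn":0},{"gripper":0,"dx":0,"dy":0,"dz":1,"turn":0}]' | grep -E "pos|force"; done
```

```text
position: [0.4585, 0.3411, 0.0999]
force: [0.2, 0.3, -7.7]
position: [0.4581, 0.341, 0.0993]
force: [-3.5, -0.8, 1.2]
position: [0.4572, 0.3408, 0.0987]
force: [-4.9, -1.6, 6.4]
```

```bash
python3 -m inch '[{"gripper":0,"dx":0,"dy":0,"dz":1,"turn":0},{"gripper":0,"dx":0,"dy":0,"dz":1,"turn":0},{"gripper":0,"dx":0,"dy":0,"dz":1,"turn":0}]'; python3 -m inch '[{"gripper":0,"dx":0,"dy":0,"dz":1,"turn":0},{"gripper":0,"dx":0,"dy":0,"dz":1,"turn":0},{"gripper":0,"dx":0,"dy":0,"dz":1,"turn":0}]'
```

```text
time_s: 21.35
position: [0.4562, 0.3406, 0.0979]
tcp_rot: [[0.962, 0.272, -0.003], [0.272, -0.962, -0.001], [-0.003, 0.0, -1.0]]
force: [-8.2, -1.6, 9.5]
opening: 0.206
time_s: 21.65
position: [0.4553, 0.3403, 0.0972]
tcp_rot: [[0.962, 0.272, -0.005], [0.272, -0.962, -0.002], [-0.005, 0.0, -1.0]]
force: [-10.1, -2.1, 12.8]
opening: 0.204
```

The box is pivoting flat as the force grows, and it's within about 1 mm of the seated height. I'll release gradually.

```bash
python3 -m inch '[{"gripper":21,"dx":0,"dy":0,"dz":0,"turn":0},{"gripper":22,"dx":0,"dy":0,"dz":0,"turn":0},{"gripper":24,"dx":0,"dy":0,"dz":0,"turn":0},{"gripper":28,"dx":0,"dy":0,"dz":0,"turn":0},{"gripper":35,"dx":0,"dy":0,"dz":0,"turn":0},{"gripper":45,"dx":0,"dy":0,"dz":0,"turn":0},{"gripper":50,"dx":0,"dy":0,"dz":0,"turn":0},{"gripper":50,"dx":0,"dy":0,"dz":0,"turn":0},{"gripper":50,"dx":0,"dy":0,"dz":0,"turn":0}]'; python3 -m inch '[{"gripper":50,"dx":0,"dy":0,"dz":-10,"turn":0},{"gripper":50,"dx":0,"dy":0,"dz":-25,"turn":0},{"gripper":50,"dx":0,"dy":0,"dz":-50,"turn":0},{"gripper":50,"dx":0,"dy":0,"dz":-90,"turn":0},{"gripper":50,"dx":0,"dy":0,"dz":-130,"turn":0},{"gripper":50,"dx":0,"dy":0,"dz":-160,"turn":0},{"gripper":50,"dx":0,"dy":0,"dz":-160,"turn":0}]';  python3 -m inch '[{"gripper":50,"dx":0,"dy":30,"dz":0,"turn":0},{"gripper":50,"dx":0,"dy":70,"dz":0,"turn":0},{"gripper":50,"dx":0,"dy":120,"dz":0,"turn":0},{"gripper":50,"dx":0,"dy":170,"dz":0,"turn":0},{"gripper":50,"dx":0,"dy":220,"dz":0,"turn":0},{"gripper":50,"dx":0,"dy":270,"dz":0,"turn":0},{"gripper":50,"dx":0,"dy":300,"dz":0,"turn":0},{"gripper":50,"dx":0,"dy":300,"dz":0,"turn":0},{"gripper":50,"dx":0,"dy":300,"dz":0,"turn":0}]'
python3 - <<'E'
from h import *
a=capture('side')[90:210,210:330,::-1];b=capture('top')[220:340,80:200,::-1]
cv2.imwrite("pics/s7.png",cv2.convertScaleAbs(np.hstack([cv2.resize(i,(400,400),interpolation=cv2.INTER_CUBIC) for i in(a,b)]),alpha=1.4))
E
```

```text
time_s: 22.55
position: [0.4581, 0.3409, 0.0955]
tcp_rot: [[0.962, 0.271, -0.0], [0.271, -0.962, -0.0], [-0.0, 0.0, -1.0]]
force: [-0.2, 0.4, -0.1]
opening: 0.489
time_s: 23.25
position: [0.4609, 0.3424, 0.2615]
tcp_rot: [[0.962, 0.272, 0.011], [0.272, -0.962, 0.005], [0.012, -0.002, -1.0]]
force: [1.5, -0.7, -0.5]
opening: 0.498
time_s: 24.15
position: [0.5389, 0.0517, 0.2549]
tcp_rot: [[0.963, 0.269, -0.002], [0.269, -0.963, 0.001], [-0.002, -0.001, -1.0]]
force: [0.3, 0.0, -0.1]
opening: 0.502
```

View pics/s7.png

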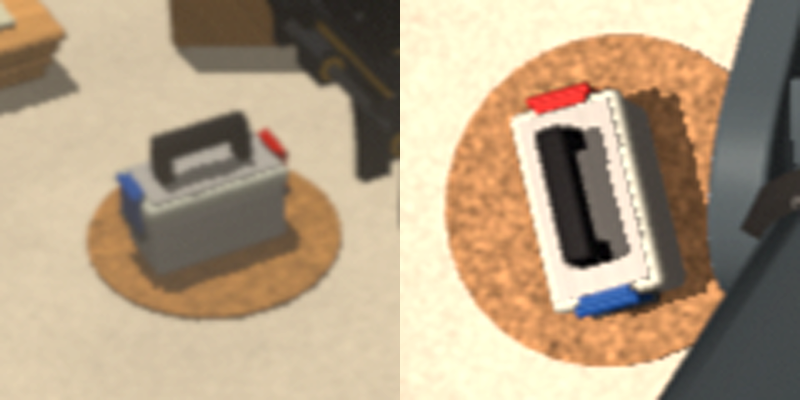

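The box stands upright well inside the mat, and both clips look close to the ends. I'll check the clip angles by comparing the bead positions with the model.

```bash
python3 - <<'E'
from h import *
f=lambda X,Y:[80+(X-400)/3.3333,220+Y/3.3333]
X,Y,Z=.06,.032,.07
im=capture("top")
t=[("top",[X,Y,Z],f(513,118)),("top",[X,-Y,Z],f(620,92)),("top",[-X,Y,Z],f(555,310)),("top",[-X,-Y,Z],f(660,285))]
v,r=fit(t,[.46,.34,.27],.004);print(v,np.degrees(v[2]),r.tolist())
hsv=cv2.cvtColor(im,cv2.COLOR_RGB2HSV)[220:340,80:200]
h,s,V=[hsv[...,i].astype(int) for i in range(3)]
M={"red":((h<5)|(h>174))&(s>170),"blue":(h>100)&(h<125)&(s>120)}
for n,sg in(("red",1),("blue",-1)):
    ys,xs=np.nonzero(M[n]); 
    # profile along box axis image direction
    a,b=proj("top",place(v,[[0,0,.07],[sg*.06,0,.07]],.004));u=(b-a)/np.linalg.norm(b-a)
    d=(np.c_[xs+80,ys+220]-a)@u;print(n,len(xs),"rim",np.linalg.norm(b-a).round(1),"px range",np.percentile(d,[2,50,98]).round(1))
    for th in(0,.1,.2,.4):
        # flap outer points: bead centre + 4mm ring
        c=np.array([.0635+.034*np.sin(th),.036+.034*np.cos(th)]);q=np.linspace(0,2*np.pi,40)
        P=np.c_[sg*(c[0]+.004*np.cos(q)),0*q,c[1]+.004*np.sin(q)]
        e=(proj("top",place(v,P,.004))-a)@u;print("  th",th,"bead px",e.min().round(1),e.max().round(1))
E
```

```text
[0.45665039 0.33745997 0.25495961] 14.608109673731525 [[-0.2, -0.7], [-0.1, -0.9], [-0.4, 1.4], [0.8, 0.4]]
red 87 rim 30.1 px range [29.7 32.3 34.6]
  th 0 bead px 29.8 33.9
  th 0.1 bead px 31.5 35.6
  th 0.2 bead px 33.1 37.2
  th 0.4 bead px 36.1 40.2
blue 108 rim 30.6 px range [27.7 30.7 33.1]
  th 0 bead px 30.4 34.5
  th 0.1 bead px 32.1 36.2
  th 0.2 bead px 33.9 38.0
  th 0.4 bead px 37.3 41.4
```

The measured span across both beads is 67.7 px, and the model gives 68.4 px with both clips closed. Both are closed.

```bash
python3 -c "
from rig import *
s=read_state();print(s['time_s'],s['force']);print(hand_in())"
```

```text
24.3 [ 0.06064159 -0.07401132 -0.89903299]
the job is handed in; nothing more can be done
None
```

The job is done and handed in at 24.3 s. Both clips are closed and the tiffin box stands on the cork mat, released, with the arm well clear.

- **Clips:** I held the box by its handle and pushed the blue clip against the black bracket's front face, to about 20 N. I then turned the box half round and pushed the red clip the same way. The two pushes stopped 8 mm apart. That agrees with both clips being closed if I gripped the handle about 4 mm off centre.
- **Clip check:** in the last top picture the span across both beads was 67.7 px, against 68.4 px predicted for fully closed. Taken singly, red read slightly outward and blue slightly inward, each by about 1 px, which fits an error in the box position.
- **Placing:** the last pictures show the box upright and about 6 mm or less from the mat centre. The clearance needed is about 75 mm of the mat's 105 mm radius.
- **Less clean:** one end touched the mat first, about 3 mm early, so the box had probably tilted 1–2° in the grip. It settled flat under a push of about 20 N before I let go.
- **Not checked:** I did not re-measure the tumbler, bottle and dip pots. The arm's path stayed well away from them.

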